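# Rehang and bolt the chamber door of a pilling tester

## Robot

A 6-joint arm with a two-finger parallel gripper is mounted at the origin on the work surface. World frame = base frame: x ahead of the robot, y to its left, z up, the work surface at z = 0. Lengths are in m, angles in rad, forces in N, time in s.
With the tool pointing down it reaches from about 0.35 to 0.975 m from the base axis. Payload 4.9 kg.
Tool frame: the origin (TCP) lies between the finger pads; the fingertips stand 25 mm ahead of it and the grasp point (between the pads) lies 6 mm ahead of it (ctrl.tip_reach is the distance from the TCP to the fingertips, in m); z points along the fingers, y is the direction in which the jaws open and shut (so a half turn about z gives the same grasp; the last joint's range is limited). The gripper opens to 85 mm and grips with 20 to 120 N. Pads are 22 mm wide; open, the fingers measure 114 mm over their backs; the gripper's body (76 mm by 85 mm) begins 54 mm behind the grasp point. The pads swing forward as they close: fully open they stand 13 mm farther back than shut.
Start: joints at [-1.275, 0.053, 1.613, -0, 1.476, -0.119], TCP at [0.252, -0.572, 0.256] pointing down, gripper open.
Joint ranges: [-3.01, 3.01], [-1.01, 2.22], [0.06, 2.58], [-1.02, 4.17], [0.09, 2.62], [-3.14, 3.14]. Speed limits (rad/s): [2.57, 2.57, 3.14, 3.14, 3.14, 3.14].

## Interface

Orientations are given as a rotation vector (axis times angle).
In Python, from station import get_obs, get_image, camera_params, order, ctrl gives the robot as it stands.
- The arm moves only by the tool move_arm, never from a script. Its argument "deltas" is one flat list of numbers, 5 for each row, row after row: the opening, from -1 (shut) to 1 (fully open), so that 0 is half open, then the shift along the tool's x, y, z in m, then the turn about the tool's z in degrees. In form: [fingers, tx, ty, tz, turn, fingers, tx, ty, tz, turn, ...]. A call has 1 to 10 rows; each row is the pose to reach, as a shift and turn from the pose measured when the call began, along the tool's axes at that moment; what a row does not reach only later rows make up. A row lasts 1/10 s, in which the tool goes at most 50 mm and 8.59 degrees, less where a joint would pass 70% of its speed; a pose out of reach is approached as far as the arm can. A call with a gripper value outside its range is refused whole. The fingers move at their own pace and stop on an object; "force" is the grip in N (left out, the last holds). Time passes only in rows, so rows that repeat a pose let the fingers close. It gives the time, the measured TCP pose, the force and the opening at its end, in the units of the state.
- get_obs(): the state, without advancing time (a new reading comes with each control period).
- get_image(name): name is "scene" or "top" or "wrist"; returns the picture (384x512x3 uint8, red, green, blue); there is no depth.
- camera_params(name): a dict with "camera_matrix" (3x3 intrinsics, pixels), "extrinsics" (4x4, takes a point from camera to world coordinates); the wrist camera has in their place "tool_from_camera" (4x4, takes a point from camera to tool coordinates, whose origin is the TCP and whose axes are the flange's). Camera axes: x right, y up, looking along -z (the intrinsics and any distortion apply to the point x, -y, -z); pixel columns grow to the right and rows downward; lengths in m; the calibration is good to about 2 mm. The wrist camera is an equidistant fisheye: a pixel r from the principal point sees the ray r / f radians off the axis. A picture is of the moment at which its call begins: read the wrist's pose just before it. camera_params takes no time and is no camera call.
- order.finish_job(): hands the job in, once; it reports no verdict.
The state is a dict: "t": time; "q": joint angles; "dq": joint speeds; "effort": joint torques, N m; "tool_pos": TCP position; "tool_rot": TCP orientation; "contact_force": force on the tool from outside, world axes, zero at the start; "wrist_torque": the same for the moment, N m; "opening": finger opening in m.
Only numpy, scipy, OpenCV 4.12 (cv2) and the standard library are available. Lean on these libraries where they do the work, as an engineer would, in place of code of your own. Each camera call takes 0.05 s, during which the arm holds its last target. There are 200 camera calls.

## Task

The washed chamber door, the one with two hinge knuckles and a knob, stands in the draining rack among other plates. Hang it back on the open left chamber of the pilling tester, lowering both knuckles fully home on the two hinge pins, then swing it shut and slide the bolt fully across it. Leave everything else standing where it is.

Things in the scene. Friction and masses are not known exactly. Their poses are not given: they have to be found in the camera images.
- door: The washed door: aluminium frame, clear pane; panel 10 mm thick (x), 165 wide (y), 185 high (z). Origin: centre of the panel's lower edge; z up, front face -x, hinge side +y. 0.36 to 0.56 kg, centre of mass within 10 mm of the panel's middle. Stands upright in one of the rack's three slots (1.5 mm slack each way, so it may lean a little), lower edge 10 mm above the table.
- door_top (a point): middle of the door's top edge, 185 mm above its origin (195 mm above the table at the start); axes as the door's. The frame is free here to be gripped across its 10 mm thickness; the plates next to it stand 40 mm away, face to face
- knuckle_low (a point): centre of the lower end of the door's lower knuckle, a steel tube 18 mm outside, 11 mm bore, 20 mm long, bore vertical; at x -12, y +92.5, z +25 mm from the door's origin; axes as the door's
- knuckle_high (a point): the same for the upper knuckle, on the same line, 115 mm above the lower one (z +140 mm)
- door_knob (a point): outer end of the door's black knob, 22 mm in diameter, 22 mm out of the front face at y -68, z +85 mm from the door's origin; axes as the door's
- tester: Two-chamber tumble pilling tester, fixed: white housing 235 mm high, 270 deep, front face at x +18.5 from y +35 to -500 mm; on it a control head 70 mm higher, from 160 mm behind the face. Origin: on the table straight below the left chamber's hinge axis; z up, -x out of the front, +y to the left as you face it. The left chamber lacks its door; the right one's hangs bolted (fixed), hinge at y -265.
- seat_low (a point): top of the lower hinge bracket on the hinge axis, 60 mm above the table: the lower knuckle's lower end must sit here. From it a fixed pintle pin stands up, 8 mm in diameter, 18 mm tall, its top 5 mm tapered. The bracket is 14 mm wide and reaches 8 mm in front of the axis. Axes as the tester's
- seat_high (a point): the same for the upper bracket and its pin, on the same axis, 175 mm above the table. On the pins the door swings freely and stays where it is left
- chamber (a point): where the door's origin comes to lie when it is hung and shut, its axes then as the tester's, whose axes this point has: x +12, y -92.5, z +35 mm from the tester's origin. The shut panel covers x +7 to +17, y -10 to -175 mm and its top edge is 220 mm above the table. The door opens by its free edge swinging towards the tester's -x (clockwise from above)
- bolt (a joint): travel in m of the slide bolt beside the left chamber: 0 drawn back, 0.022 fully shot, moving along the tester's +y (towards the hinge). Takes about 2 N and stays where it is left. A bar 10 mm square; drawn, its nose is 7 mm clear of the shut door's edge; shot, it lies 4 mm in front of the door's front face and overlaps it by 15 mm
- bolt_peg (a point): point on the bolt's finger peg, 11 mm from its tip. The peg is a steel pin 9 mm in diameter along the tester's x, from x -7 to -40 mm of the tester (this point is at x -29, y -210 mm + the bolt's travel), 195 mm above the table; axes as the tester's
- rack: draining rack, fixed: white base 165 (x) x 125 (y) x 10 mm with three slots along its y at x = -50, 0 and +50 mm, each between steel rods of 6 mm that rise 70 mm above the base at y = +-40 mm. Origin at the centre of its underside
- solvent_bottle: amber glass bottle with a white cap, 66 mm in diameter, 190 mm tall; loose; origin at the centre of its underside
- wash_bottle: white plastic bottle with a blue cap, 62 mm in diameter, 185 mm tall; loose; origin at the centre of its underside
- beaker: glass beaker, 66 mm in diameter, 80 mm tall; loose; origin at the centre of its underside
- hook_weight: steel cylinder weight with a thin necked head, 42 mm in diameter, 80 mm tall; loose; origin at the centre of its underside
- scissors: red-handled scissors lying flat, about 165 mm long and 60 mm wide, 11 mm high; loose; origin near the pivot on the underside
- blank_plate: plain aluminium blanking plate standing on edge in the rack, 10 x 150 x 120 mm (its x, y, z), no knuckles, no knob; loose; origin at the centre of its lower edge
- cork_board: cork-faced plywood board standing on edge in the rack, 10 x 140 x 125 mm (its x, y, z); loose; origin at the centre of its lower edge
Not all that is in view belongs to the job. Of the things that look like the door, the smaller one is meant.

How it is judged:
By the outcome, as a careful person would: the job done as asked, in the order asked, and still so for the second after the job is handed in, with the robot touching nothing.
It also fails if it takes over 72 s, if anything falls off the work surface, if the arm or the gripper's body presses on something with over 40 N, if the wrist force passes 120 N, or if a joint passes its speed limit or range.

## Working session

There is one attempt and no reset: what is moved stays moved. The work goes in short steps, Python scripts to look and compute and a tool call to move; the robot and the scene stay as the last step left them, time stands still between calls to the robot, and variables do not carry over. Pictures are saved under pics/ and viewed, about 8 in all and at most 12, crops included, and the job is handed in when it is done.

Besides the shell and the picture viewer there is one more tool, called after "Request:" as a command line: name --argument value ..., lists and objects as JSON in quotes. move_arm: Moves the arm, as the interface text tells. Its arguments: {"type":"object","properties":{"deltas":{"type":"array"},"force":{"type":"number"}},"required":["deltas"]}

```bash
ls; mkdir -p pics; python3 - <<'E'
from station import *
import cv2,numpy as np
for n in("scene","top"):
    im=get_image(n); cv2.imwrite(f"pics/{n}0.png",im[:,:,::-1])
    p=camera_params(n); print(n,{k:np.round(v,4).tolist() if not isinstance(v,str) else v for k,v in p.items()})
p=camera_params("wrist"); print({k:np.round(v,4).tolist() if not isinstance(v,str) else v for k,v in p.items()})
print(get_obs(), ctrl.tip_reach, [a for a in dir(ctrl) if a[0]!='_'])
E
```

```text
pics
scene {'camera_matrix': [[478.4842, 0.0, 263.1667], [0.0, 478.4842, 193.8007], [0.0, 0.0, 1.0]], 'extrinsics': [[-0.5122, -0.5411, 0.6669, 1.268], [0.8588, -0.3209, 0.3993, 0.3866], [-0.0021, 0.7773, 0.6291, 0.816], [0.0, 0.0, 0.0, 1.0]]}
top {'camera_matrix': [[401.0872, 0.0, 257.4669], [0.0, 401.0872, 188.6207], [0.0, 0.0, 1.0]], 'extrinsics': [[0.0774, 0.9758, -0.2044, 0.3482], [-0.997, 0.0743, -0.0228, -0.0565], [-0.0071, 0.2055, 0.9786, 1.0834], [0.0, 0.0, 0.0, 1.0]]}
{'camera_matrix': [[297.3186, 0.0, 256.0645], [0.0, 297.3186, 193.3802], [0.0, 0.0, 1.0]], 'tool_from_camera': [[0.0001, 0.9564, 0.2921, 0.0759], [1.0, 0.0002, -0.0007, -0.0007], [-0.0007, 0.2921, -0.9564, -0.1185], [0.0, 0.0, 0.0, 1.0]]}
{'t': 0.1, 'q': array([-1.27503356e+00,  5.33102506e-02,  1.61418344e+00, -5.25335915e-06,
        1.47599270e+00, -1.19005068e-01]), 'dq': array([-0.00053596,  0.00052205, -0.00339952,  0.00035364, -0.00118307,
        0.00139587]), 'effort': array([ 9.63926723e-04, -3.94901741e+01, -3.71363068e+01, -9.45578813e-05,
        3.94356539e-03,  5.01805062e-06]), 'tool_pos': array([ 0.2517027, -0.5715009,  0.2551579]), 'tool_rot': array([-3.07243183e+00, -6.46468213e-01,  2.70576046e-04]), 'contact_force': array([0.87449599, 0.78757338, 0.46464658]), 'wrist_torque': array([ 0.0123491 ,  0.03811813, -0.00577803]), 'opening': 0.08566429438740196} 0.025 ['MotionError', 'tip_reach']
```

```bash
python3 - <<'E'
import cv2
for n in("scene","top"):
    im=cv2.imread(f"pics/{n}0.png"); cv2.imwrite(f"pics/{n}0b.png",cv2.resize(im,(800,600),interpolation=cv2.INTER_CUBIC))
E
```

```text
(no output)
```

View pics/scene0b.png

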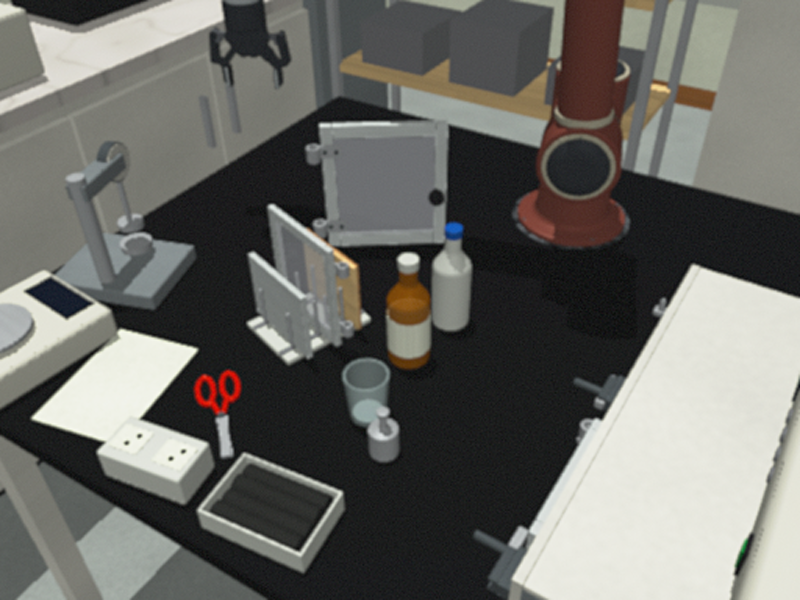

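View pics/top0b.png

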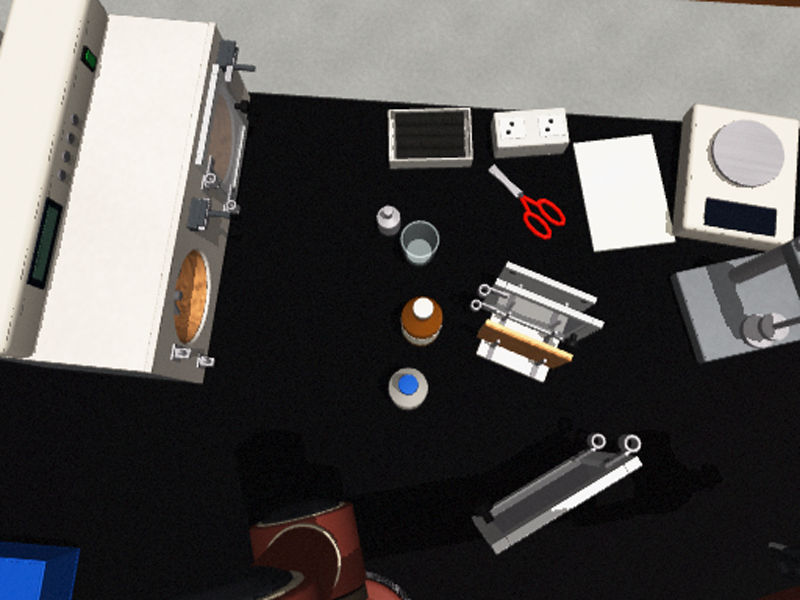

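The top view shows the tester on the left (robot's +y side), facing right. The open left chamber is nearest the robot, with its hinge brackets at about (180,353) and (207,361) in 800-px coordinates. The door is in the rack's middle slot, with knuckle rings at (484,290) and (476,304). The big decoy door is at (570,480). Next I zoom in on these.

```bash
cat > h.py <<'E'
import numpy as np,cv2
from station import *
from scipy.spatial.transform import Rotation as R
def ray(n,u,v,obs=None):
    p=camera_params(n);K=p["camera_matrix"]
    a,b=(u-K[0,2])/K[0,0],(v-K[1,2])/K[1,1]
    if n=="wrist":
        th=np.hypot(a,b); s=np.sin(th)/max(th,1e-9); d=np.array([a*s,-b*s,-np.cos(th)])
        T=np.eye(4);T[:3,:3]=R.from_rotvec(obs["tool_rot"]).as_matrix();T[:3,3]=obs["tool_pos"]
        E=T@p["tool_from_camera"]
    else: d=np.array([a,-b,-1.]);E=p["extrinsics"]
    return E[:3,3],E[:3,:3]@d
def onz(n,u,v,z,obs=None):
    o,d=ray(n,u,v,obs); return o+d*(z-o[2])/d[2]
def proj(n,P,obs=None):
    p=camera_params(n);K=p["camera_matrix"]
    if n=="wrist":
        T=np.eye(4);T[:3,:3]=R.from_rotvec(obs["tool_rot"]).as_matrix();T[:3,3]=obs["tool_pos"]
        E=T@p["tool_from_camera"]
    else:E=p["extrinsics"]
    c=E[:3,:3].T@(np.asarray(P)-E[:3,3]); c=np.array([c[0],-c[1],-c[2]])
    if n=="wrist":
        r=np.hypot(c[0],c[1]);th=np.arctan2(r,c[2]);return K[0,0]*th*c[:2]/max(r,1e-9)+K[:2,2]
    return (K@(c/c[2]))[:2]
E
python3 - <<'E'
import cv2,numpy as np
t=cv2.imread("pics/top0.png");s=cv2.imread("pics/scene0.png")
a=cv2.resize(t[160:250,295:395],(400,360),interpolation=cv2.INTER_CUBIC)
b=cv2.resize(t[205:250,95:145],(400,360),interpolation=cv2.INTER_CUBIC)
c=cv2.resize(s[185:245,405:465],(240,240))*0
out=np.zeros((600,800,3),np.uint8);out[:360,:400]=a;out[:360,400:]=b
out[360:600,:400]=cv2.resize(s[125:245,150:350],(400,240),interpolation=cv2.INTER_CUBIC)
out[360:600,400:]=cv2.resize(s[180:240,360:460],(400,240),interpolation=cv2.INTER_CUBIC)
cv2.imwrite("pics/z1.png",out)
E
```

```text
(no output)
```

View pics/z1.png

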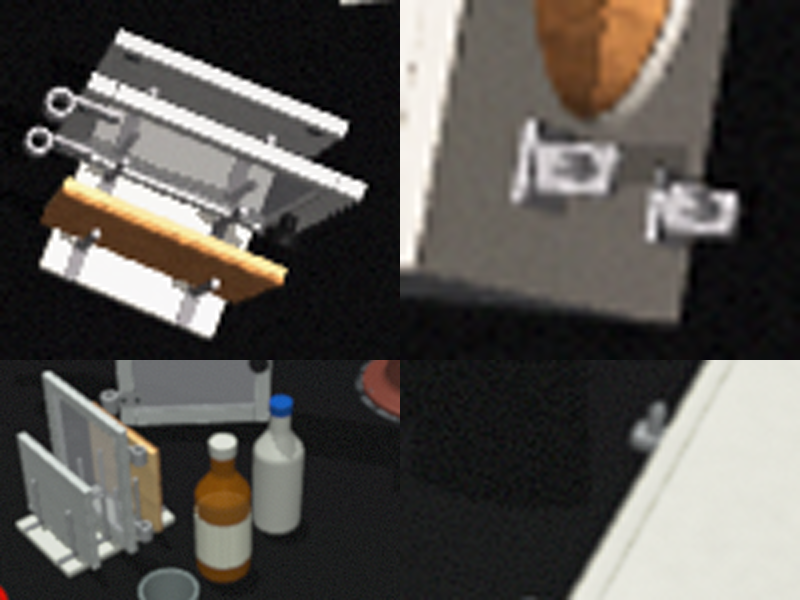

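```bash
python3 - <<'E'
from h import *
f=lambda c,s,o:((c[0]+.5)/s-.5+o[0],(c[1]+.5)/s-.5+o[1])
A=(295,160);B=(95-50,205)
np.set_printoptions(precision=4,suppress=True)
l=onz("top",*f((93,83),4,A),.195);r=onz("top",*f((362,192),4,A),.195)
print("edge",l,r,(l+r)/2,np.linalg.norm(l-r),np.degrees(np.arctan2((l-r)[1],(l-r)[0]))-90)
kh=onz("top",*f((60,102),4,A),.170);kl=onz("top",*f((40,140),4,A),.055);print("kn",kh,kl)
y=np.arctan2((l-r)[1],(l-r)[0])-np.pi/2
Rz=R.from_euler('z',y).as_matrix()
print("pred kn from edge",(l+r)/2+Rz@[-.012,.0925,0])
print("rack corners",[onz("top",*f(c,4,A),.01)[:2] for c in[(40,267),(212,338)]])
for c,z in[((572,168),.193),((582,165),.175),((693,206),.078),((700,210),.06)]:
    print(c,onz("top",*f(c,8,B),z))
# tester direction: housing top front edge (800-px coords) 
e=[onz("top",u/1.5625,v/1.5625,.235) for u,v in((153,376),(214,25))]; print(e,np.degrees(np.arctan2(*(e[1]-e[0])[1::-1])))
for n,p in(("sol",(424,308,.19)),("wash",(407,384,.185)),("beaker",(420,238,.08))):
    print(n,onz("top",p[0]/1.5625,p[1]/1.5625,p[2]))
E
```

```text
edge [ 0.5633 -0.1711  0.195 ] [ 0.5121 -0.3238  0.195 ] [ 0.5377 -0.2474  0.195 ] 0.1610186515048318 -18.50805336215197
kn [ 0.5565 -0.1557  0.17  ] [ 0.5564 -0.1565  0.055 ]
pred kn from edge [ 0.5557 -0.1559  0.195 ]
rack corners [array([ 0.4789, -0.1655]), array([ 0.4405, -0.2816])]
(572, 168) [0.4263 0.2723 0.193 ]
(582, 165) [0.4289 0.2763 0.175 ]
(693, 206) [0.4274 0.275  0.078 ]
(700, 210) [0.4277 0.2785 0.06  ]
[array([0.388 , 0.2903, 0.235 ]), array([0.9225, 0.282 , 0.235 ])] -0.8884904643696928
sol [ 0.5176 -0.0686  0.19  ]
wash [ 0.407  -0.0522  0.185 ]
beaker [ 0.6564 -0.0551  0.08  ]
```

```bash
cat >> h.py <<'E'
def plan(P,yaw=None):
    "shift in tool axes to TCP target P; turn (deg) so tool x heads along world yaw (deg)"
    o=get_obs();M=R.from_rotvec(o["tool_rot"]).as_matrix()
    d=M.T@(np.asarray(P)-o["tool_pos"]);h=np.degrees(np.arctan2(M[1,0],M[0,0]))
    t=None if yaw is None else (h-yaw+180)%360-180
    print("shift mm",np.round(d*1000,1),"heading",round(h,2),"turn",t,"tcp",np.round(o["tool_pos"],4),"M",np.round(M,3).tolist())
E
python3 - <<'E'
from h import *
plan([.5377,-.2474,.28],71.5)
plan([.5377,-.2474,.28],71.5-180)
E
```

```text
shift mm [ 392.4 -181.4  -24.4] heading 23.76 turn -47.735536642808626 tcp [ 0.2517 -0.5715  0.2552] M [[0.915, 0.403, -0.001], [0.403, -0.915, 0.002], [0.0, -0.002, -1.0]]
shift mm [ 392.4 -181.4  -24.4] heading 23.76 turn 132.2644633571914 tcp [ 0.2517 -0.5715  0.2552] M [[0.915, 0.403, -0.001], [0.403, -0.915, 0.002], [0.0, -0.002, -1.0]]
```

Request:
move_arm --deltas '[0,0.04,-0.018,-0.04,-5,0,0.085,-0.04,-0.04,-13,0,0.13,-0.06,-0.04,-21,0,0.175,-0.081,-0.04,-29,0,0.22,-0.102,-0.04,-37,0,0.265,-0.122,-0.04,-43,0,0.31,-0.143,-0.04,-47.7,0,0.35,-0.162,-0.04,-47.7,0,0.385,-0.178,-0.04,-47.7,0,0.3924,-0.1814,-0.04,-47.7]'

```text
t: 1.1
tool_pos: [0.5395, -0.2442, 0.2949]
tool_rot: [-2.543, -1.839, -0.002]
contact_force: [-0.1, -1.1, 0.6]
opening: 0.0425
```

```bash
python3 - <<'E'
from h import *
o=get_obs();im=get_image("wrist");cv2.imwrite("pics/w1.png",cv2.resize(im[:,:,::-1],(800,600),interpolation=cv2.INTER_CUBIC))
np.savez("w1.npz",r=o["tool_rot"],p=o["tool_pos"])
plan([.5377,-.2474,.189],71.5)
E
```

```text
shift mm [ -3.1  -0.3 105.9] heading 71.69 turn 0.19300495645177307 tcp [ 0.5391 -0.2448  0.2949] M [[0.314, 0.949, -0.001], [0.949, -0.314, 0.003], [0.002, -0.002, -1.0]]
```

View pics/w1.png

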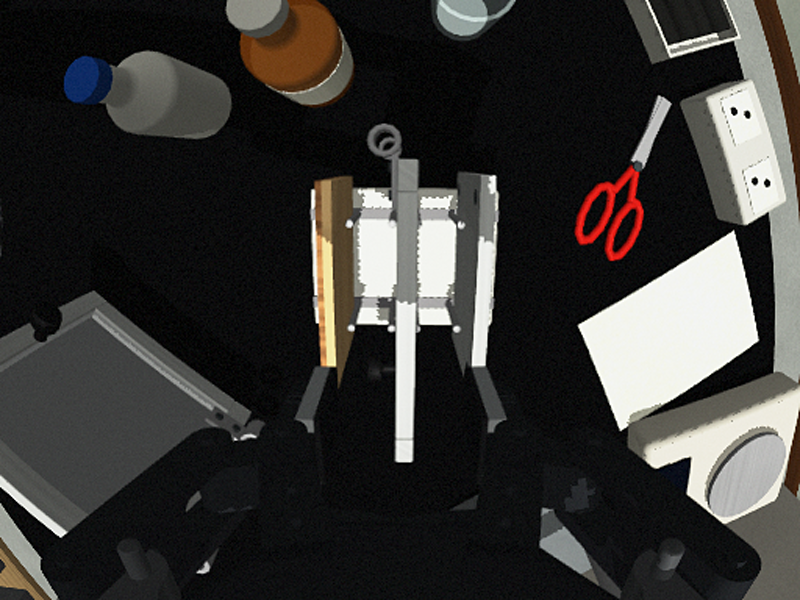

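The door's top edge runs from (407,160) to (404,462) between the jaws, with the knuckle ring at (384,140). I compute positions from these.

```bash
python3 - <<'E'
from h import *
s=np.load("w1.npz");o=dict(tool_rot=s["r"],tool_pos=s["p"])
g=lambda u,v,z:onz("wrist",(u+.5)/1.5625-.5,(v+.5)/1.5625-.5,z,o)
l,r=g(407,160,.195),g(404,462,.195);print(l,r,np.linalg.norm(l-r),(l+r)/2,np.degrees(np.arctan2(*(l-r)[1::-1])), "kn",g(384,139,.17))
plan([*((l+r)/2)[:2],.189],np.degrees(np.arctan2(*(l-r)[1::-1])))
E
```

```text
[ 0.56743392 -0.17086441  0.195     ] [ 0.51488017 -0.32694801  0.195     ] 0.1646936254320203 [ 0.54115704 -0.24890621  0.195     ] 71.39148650803548 kn [ 0.56004138 -0.15645211  0.17      ]
shift mm [ -3.5   3.4 105.9] heading 71.69 turn 0.3015184484162887 tcp [ 0.5391 -0.2448  0.2949] M [[0.314, 0.949, -0.001], [0.949, -0.314, 0.003], [0.002, -0.002, -1.0]]
```

Request:
move_arm --deltas '[0,-0.0035,0.0034,0.03,0.3,0,-0.0035,0.0034,0.06,0.3,0,-0.0035,0.0034,0.085,0.3,0,-0.0035,0.0034,0.1,0.3,0,-0.0035,0.0034,0.106,0.3,0,-0.0035,0.0034,0.106,0.3,-0.6,-0.0035,0.0034,0.106,0.3,-1,-0.0035,0.0034,0.106,0.3,-1,-0.0035,0.0034,0.106,0.3,-1,-0.0035,0.0034,0.106,0.3]' --force 70

```text
t: 2.15
tool_pos: [0.542, -0.2495, 0.1909]
tool_rot: [2.551, 1.833, 0.003]
contact_force: [-1.8, -0.2, 5.3]
opening: 0.009
```

Request:
move_arm --deltas '[-1,0,0,0,0,-1,0,0,0,0,-1,0,0,-0.01,0,-1,0,0,-0.025,0,-1,0,0,-0.045,0]'

```text
t: 2.65
tool_pos: [0.5409, -0.2489, 0.2348]
tool_rot: [-2.548, -1.831, -0.0]
contact_force: [0.0, 1.0, -4.8]
opening: 0.0089
```

Request:
move_arm --deltas '[-1,0,0,-0.03,0,-1,0,0,-0.07,0,-1,0,0,-0.11,0,-1,0,0,-0.145,0,-1,0,0,-0.17,0,-1,0,0,-0.18,0,-1,0,0,-0.18,0]'

```text
t: 3.35
tool_pos: [0.5415, -0.2495, 0.4169]
tool_rot: [-2.55, -1.833, -0.002]
contact_force: [0.3, -0.1, -5.3]
opening: 0.0088
```

```bash
python3 - <<'E'
from h import *
plan([.4375,.11,.41],89)
E
```

```text
shift mm [ 307.6 -213.2    7.4] heading 71.41 turn -17.589738500666726 tcp [ 0.5415 -0.2495  0.4169] M [[0.319, 0.948, 0.001], [0.948, -0.319, 0.002], [0.002, 0.0, -1.0]]
```

Request:
move_arm --deltas '[-1,0.02,-0.014,0,-1,-1,0.05,-0.035,0,-3,-1,0.085,-0.059,0,-5,-1,0.12,-0.083,0,-7,-1,0.155,-0.107,0,-9,-1,0.19,-0.132,0,-11,-1,0.225,-0.156,0,-13,-1,0.26,-0.18,0,-15,-1,0.285,-0.198,0,-17,-1,0.303,-0.21,0,-17.6]'

```text
t: 4.35
tool_pos: [0.4375, 0.1065, 0.4147]
tool_rot: [-2.235, -2.203, 0.002]
contact_force: [0.4, 0.9, -5.3]
opening: 0.0093
```

Request:
move_arm --deltas '[-1,0.002,-0.002,0,0,-1,0.002,-0.002,0,0,-1,0.002,-0.002,0,0]'

```text
t: 4.65
tool_pos: [0.4355, 0.1079, 0.4132]
tool_rot: [-2.235, -2.201, 0.005]
contact_force: [-0.7, 0.3, -5.6]
opening: 0.0086
```

```bash
python3 - <<'E'
from h import *
o=get_obs();im=get_image("wrist");cv2.imwrite("pics/w2.png",im[:,:,::-1])
np.savez("w2.npz",r=o["tool_rot"],p=o["tool_pos"])
P=[proj("wrist",p,o) for p in([.427,.273,.193],[.427,.273,.078])];print(P)
plan([.4375,.1805,.41],89)
big=cv2.resize(im[:,:,::-1],(800,600),interpolation=cv2.INTER_CUBIC)
cv2.imwrite("pics/w2b.png",big)
E
```

```text
[array([246.46698437,  28.76890389]), array([249.31271789,  47.59861179])]
shift mm [72.8  0.7  3.7] heading 89.1 turn 0.10386062647478411 tcp [0.4357 0.1078 0.4136] M [[0.016, 1.0, -0.005], [1.0, -0.016, 0.001], [0.001, -0.005, -1.0]]
```

View pics/w2b.png

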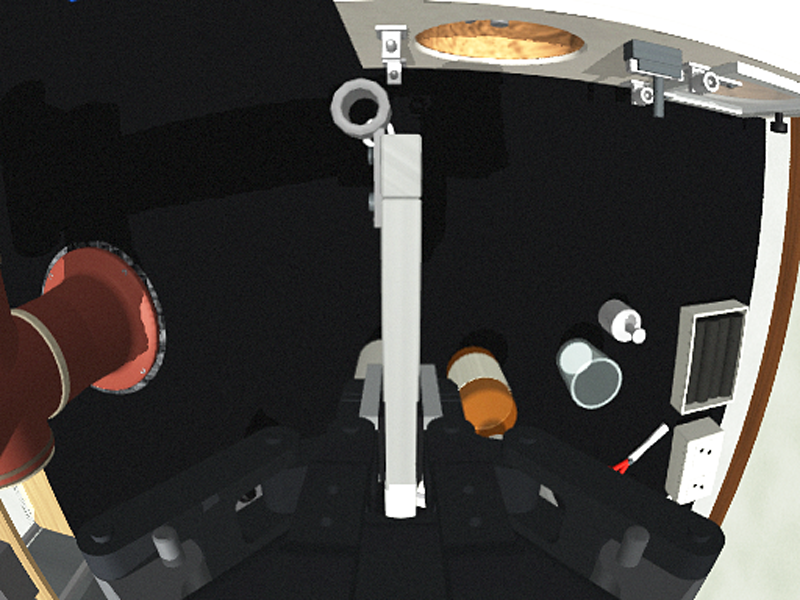

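```bash
python3 - <<'E'
from h import *
im=cv2.imread("pics/w2.png");c=cv2.resize(im[10:85,205:285],(640,600),interpolation=cv2.INTER_CUBIC);cv2.imwrite("pics/z2.png",c)
E
```

```text
(no output)
```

View pics/z2.png

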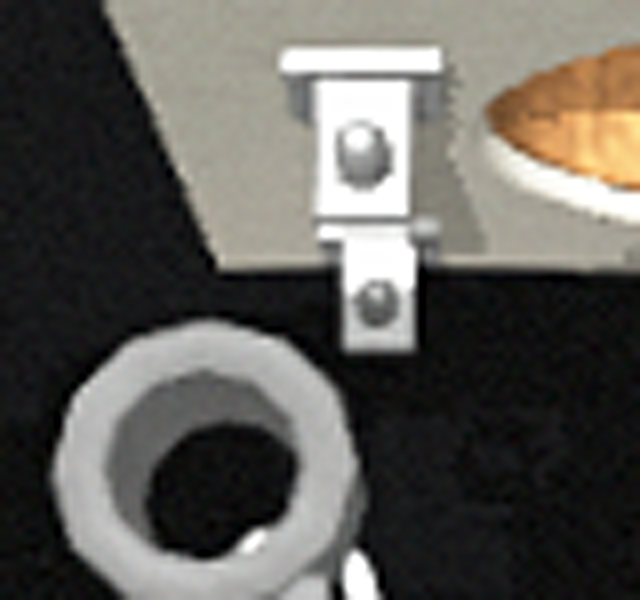

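```bash
python3 - <<'E'
from h import *
np.set_printoptions(precision=4,suppress=True)
s=np.load("w2.npz");o=dict(tool_rot=s["r"],tool_pos=s["p"])
g=lambda u,v,z:onz("wrist",(u+.5)/8-.5+205,(v+.5)/8-.5+10,z,o)
for a in((357,138,.193),(369,175,.175),(374,293,.078),(380,318,.06)):print(a,g(*a))
zt=s["p"][2]+.0041-.025
k=g(204,468,zt);print("kn",k,"ring d",g(53,470,zt)[0]-g(357,470,zt)[0],"rel",k-s["p"])
M=R.from_rotvec(s["r"]).as_matrix();print("tool",M.T@(k-s["p"]))
# door edge yaw from far/near end centres of top edge (800px)
f=lambda u,v,z:onz("wrist",(u+.5)/1.5625-.5,(v+.5)/1.5625-.5,z,o)
zz=s["p"][2]+.0041
l,r=f(401.5,133,zz),f(400,517,zz);print(l,r,np.linalg.norm(l-r),np.degrees(np.arctan2(*(l-r)[1::-1])))
E
```

```text
(357, 138, 0.193) [0.4301 0.2753 0.193 ]
(369, 175, 0.175) [0.4313 0.2742 0.175 ]
(374, 293, 0.078) [0.43   0.2752 0.078 ]
(380, 318, 0.06) [0.4308 0.2736 0.06  ]
kn [0.4258 0.2014 0.3923] ring d -0.01759733818095638 rel [-0.0096  0.0935 -0.0209]
tool [ 0.0933 -0.0109  0.0211]
[0.4381 0.1914 0.4173] [0.4359 0.0752 0.4173] 0.11620373730535437 88.94740993567407
```

Request:
move_arm --deltas '[-1,0.005,0.0035,0.02,0,-1,0.015,0.0035,0.05,0,-1,0.025,0.0035,0.085,0,-1,0.0285,0.004,0.115,0,-1,0.0285,0.004,0.14,0,-1,0.0285,0.0042,0.156,0,-1,0.0285,0.0043,0.1616,0,-1,0.0285,0.0043,0.1616,0,-1,0.0285,0.0043,0.1616,0]'

```text
t: 5.6
tool_pos: [0.4405, 0.1362, 0.2537]
tool_rot: [-2.237, -2.201, 0.001]
contact_force: [-0.6, -0.9, -5.3]
opening: 0.0089
```

```bash
python3 - <<'E'
from h import *
o=get_obs();im=get_image("wrist");cv2.imwrite("pics/w3.png",im[:,:,::-1])
np.savez("w3.npz",r=o["tool_rot"],p=o["tool_pos"])
print(o["tool_pos"],[proj("wrist",p,o) for p in([.4305,.2747,.193],[.4305,.2747,.078])])
plan([.43,.18,.25],89)
c=cv2.resize(im[0:100,190:290,::-1],(600,600),interpolation=cv2.INTER_CUBIC);cv2.imwrite("pics/z3.png",c)
E
```

```text
[0.44050679 0.13620315 0.2537213 ] [array([234.04815959,   5.73405287]), array([242.76840674,  43.14859699])]
shift mm [ 43.5 -11.3   4.1] heading 89.08 turn 0.07606335043419676 tcp [0.4406 0.1363 0.254 ] M [[0.016, 1.0, -0.002], [1.0, -0.016, 0.002], [0.002, -0.002, -1.0]]
```

View pics/z3.png

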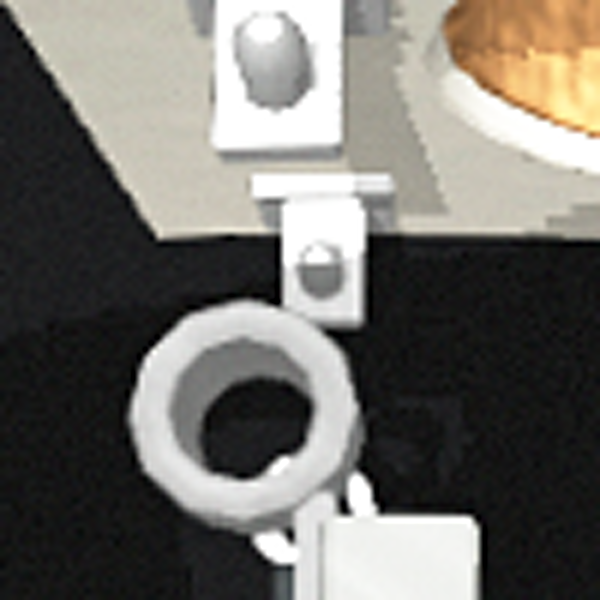

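```bash
python3 - <<'E'
from h import *
np.set_printoptions(precision=4,suppress=True)
s=np.load("w3.npz");o=dict(tool_rot=s["r"],tool_pos=s["p"])
g=lambda u,v,z:onz("wrist",(u+.5)/6-.5+190,(v+.5)/6-.5,z,o)
for a in((268,30,.193),(278,80,.175),(320,254,.078),(322,280,.06)):print(a,g(*a))
zt=s["p"][2]+.0041-.025
k=g(244,411,zt);print("kn",k,"ring d",g(133,412,zt)[0]-g(357,412,zt)[0])
M=R.from_rotvec(s["r"]).as_matrix();print("tool",M.T@(k-s["p"]))
for p in((268,30,.193),(278,80,.175),(320,254,.078)): print("shift",M.T@((g(*p)-k)*[1,1,0]))
E
```

```text
(268, 30, 0.193) [0.4306 0.2755 0.193 ]
(278, 80, 0.175) [0.4304 0.2757 0.175 ]
(320, 254, 0.078) [0.4307 0.276  0.078 ]
(322, 280, 0.06) [0.4302 0.2751 0.06  ]
kn [0.4312 0.2297 0.2328] ring d -0.01728156564664668
tool [ 0.0933 -0.0108  0.0211]
shift [ 0.0457 -0.0013  0.0001]
shift [ 0.0459 -0.0015  0.0001]
shift [ 0.0462 -0.0012  0.0001]
```

Request:
move_arm --deltas '[-1,0.01,-0.0013,0,0,-1,0.025,-0.0013,0,0,-1,0.038,-0.0013,0,0,-1,0.044,-0.0013,0,0,-1,0.0459,-0.0013,0,0,-1,0.0459,-0.0013,0.004,0,-1,0.0459,-0.0013,0.009,0,-1,0.0459,-0.0013,0.012,0,-1,0.0459,-0.0013,0.012,0,-1,0.0459,-0.0013,0.012,0]'

```text
t: 6.65
tool_pos: [0.4399, 0.182, 0.2418]
tool_rot: [-2.238, -2.201, 0.001]
contact_force: [0.3, -0.7, -6.5]
opening: 0.0088
```

```bash
python3 - <<'E'
from h import *
o=get_obs();im=get_image("wrist");cv2.imwrite("pics/w4.png",im[:,:,::-1])
np.savez("w4.npz",r=o["tool_rot"],p=o["tool_pos"])
print([proj("wrist",p,o) for p in([.4305,.2755,.193],[.4305,.2755,.078])],o["contact_force"])
plan([.43,.18,.25],89)
c=cv2.resize(im[35:95,205:265,::-1],(600,600),interpolation=cv2.INTER_CUBIC);cv2.imwrite("pics/z4.png",c)
E
```

```text
[array([234.48102187,  74.18933974]), array([243.56199228,  86.83902194])] [ 0.28982084 -0.67283678 -6.50191131]
shift mm [ -2.2 -10.   -7.9] heading 89.06 turn 0.058751950916871465 tcp [0.4401 0.1821 0.2421] M [[0.016, 1.0, -0.002], [1.0, -0.016, 0.002], [0.002, -0.002, -1.0]]
```

View pics/z4.png

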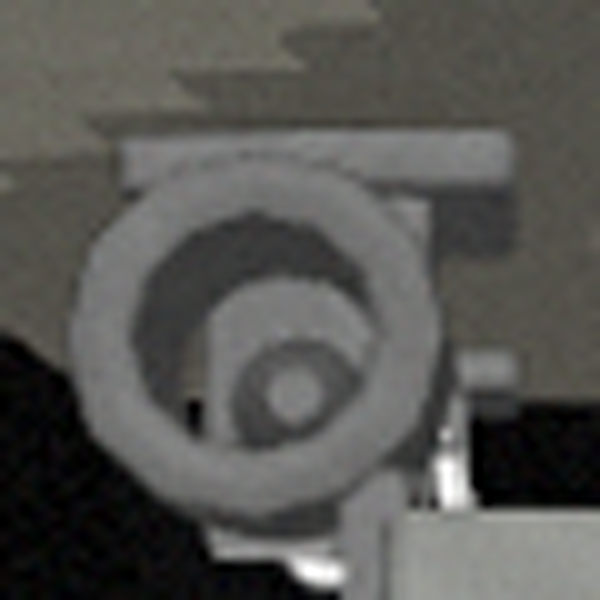

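```bash
python3 - <<'E'
from h import *
np.set_printoptions(precision=4,suppress=True)
s=np.load("w4.npz");o=dict(tool_rot=s["r"],tool_pos=s["p"])
g=lambda u,v,z:onz("wrist",(u+.5)/10-.5+205,(v+.5)/10-.5+35,z,o)
for dz in(-.003,0,.003):
    zt=s["p"][2]+.0041-.025+dz
    k=g(256,333,zt);p=g(295,394,.193);b=g(288,378,zt-.02)
    print(k,p,b,"shift xy",p-k,"ring",g(442,333,zt)[0]-g(70,333,zt)[0],g(256,155,zt)[1]-g(256,512,zt)[1])
E
```

```text
[0.4303 0.276  0.2179] [0.4303 0.2756 0.193 ] [0.4303 0.276  0.1979] shift xy [-0.     -0.0003 -0.0249] ring 0.017590881186615392 0.017453326491647214
[0.4306 0.2756 0.2209] [0.4303 0.2756 0.193 ] [0.4305 0.2757 0.2009] shift xy [-0.0003  0.0001 -0.0279] ring 0.017220528831570048 0.017085870165782502
[0.4308 0.2752 0.2239] [0.4303 0.2756 0.193 ] [0.4307 0.2753 0.2039] shift xy [-0.0005  0.0004 -0.0309] ring 0.016850176476524703 0.016718413839917734
```

Through the bore, the pin tip at (295,394) is concentric with the knuckle to about 0.5 mm. I lower the door.

Request:
move_arm --deltas '[-1,0,0,0.003,0,-1,0,0,0.007,0,-1,0,0,0.011,0,-1,0,0,0.015,0,-1,0,0,0.018,0,-1,0,0,0.02,0,-1,0,0,0.02,0]'

```text
t: 7.4
tool_pos: [0.4398, 0.182, 0.2216]
tool_rot: [-2.238, -2.201, 0.001]
contact_force: [-0.9, 0.0, -5.5]
opening: 0.0087
```

Request:
move_arm --deltas '[-1,0,0,0.002,0,-1,0,0,0.004,0,-1,0,0,0.005,0,-1,0,0,0.006,0,-1,0,0,0.007,0]'

```text
t: 7.9
tool_pos: [0.4401, 0.182, 0.2155]
tool_rot: [-2.238, -2.202, 0.001]
contact_force: [-1.4, -2.1, 1.3]
opening: 0.0089
```

Request:
move_arm --deltas '[-1,0,0,0.001,0,-1,0,0,0.002,0,-1,0,0,0.002,0]'

```text
t: 8.2
tool_pos: [0.4406, 0.182, 0.2151]
tool_rot: [-2.238, -2.203, -0.001]
contact_force: [-3.0, -3.5, 5.2]
opening: 0.0089
```

Contact came at the predicted height (TCP 0.2155), so the door is seated. I release it and lift.

Request:
move_arm --deltas '[-0.6,0,0,0,0,-0.2,0,0,0,0,0,0,0,0,0,0,0,0,0,0,0,0,0,-0.02,0,0,0,0,-0.05,0,0,0,0,-0.085,0,0,0,0,-0.09,0]'

```text
t: 9.0
tool_pos: [0.4425, 0.1823, 0.3104]
tool_rot: [2.237, 2.201, 0.013]
contact_force: [0.7, -0.1, 0.7]
opening: 0.0427
```

```bash
python3 - <<'E'
from h import *
o=get_obs();im=get_image("wrist");t=get_image("top")
np.savez("w5.npz",r=o["tool_rot"],p=o["tool_pos"])
out=np.zeros((600,800,3),np.uint8)
out[:,:450]=cv2.resize(im[0:200,181:331,::-1],(450,600),interpolation=cv2.INTER_CUBIC)
out[:480,450:]=cv2.resize(t[200:270,100:151,::-1],(350,480),interpolation=cv2.INTER_CUBIC)
cv2.imwrite("pics/z5.png",out)
print(o["contact_force"]);plan([.405,.1555,.30],89)
E
```

```text
[ 0.67986837 -0.08586408  0.72579018]
shift mm [-27.1 -35.9   6.4] heading 89.09 turn 0.08763371618303495 tcp [0.4413 0.182  0.3066] M [[0.016, 1.0, 0.003], [1.0, -0.016, 0.002], [0.002, 0.003, -1.0]]
```

View pics/z5.png

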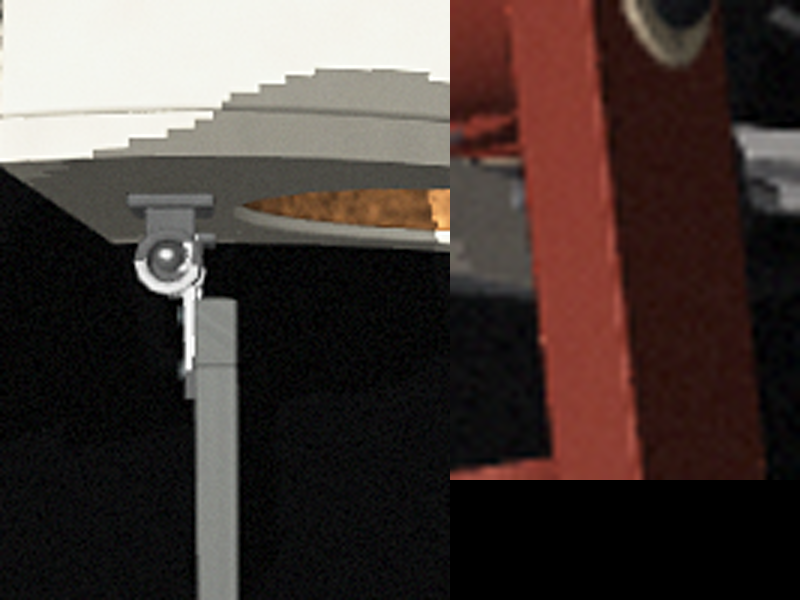

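The upper pin sits inside the knuckle at (167,257) and the door hangs about 90° open. Now I close the fingers and come down on the robot side of the door.

Request:
move_arm --deltas '[-1,-0.015,-0.018,0,0,-1,-0.027,-0.04,0,0,-1,-0.027,-0.04,0,0,-1,-0.027,-0.04,0.01,0,-1,-0.027,-0.04,0.035,0,-1,-0.027,-0.04,0.065,0,-1,-0.027,-0.04,0.09,0,-1,-0.027,-0.04,0.1,0,-1,-0.027,-0.04,0.1,0]'

```text
t: 10.0
tool_pos: [0.4, 0.1558, 0.2036]
tool_rot: [-2.237, -2.202, 0.001]
contact_force: [-0.2, -0.4, 0.1]
opening: -0.0
```

```bash
cat >> h.py <<'E'
H=np.array([.4305,.2755])
def arc(ths,s=.12,gap=0):
    o=get_obs();M=R.from_rotvec(o["tool_rot"]).as_matrix()
    for t in ths:
        a=np.radians(t);d=np.array([np.sin(a),-np.cos(a)]);n=np.array([-np.cos(a),-np.sin(a)])
        c=H-.007*n+n*(.0145*np.cos(a)+.011*np.sin(a)+gap)+s*d
        print(t,np.round(c,4),np.round(M.T@np.array([*(c-o["tool_pos"][:2]),0]),4)[:2])
E
python3 - <<'E'
from h import *
print(get_obs()["tool_pos"],get_obs()["opening"],get_obs()["contact_force"]);arc(range(0,96,6))
E
```

```text
[0.40004019 0.15580439 0.20355524] -3.0388737363020632e-05 [-0.17106251 -0.43984768  0.11845535]
0 [0.423  0.1555] [0.0001 0.023 ]
6 [0.4345 0.1553] [-0.      0.0345]
12 [0.4462 0.1562] [0.0011 0.0461]
18 [0.4579 0.1582] [0.0033 0.0578]
24 [0.4695 0.1615] [0.0068 0.0694]
30 [0.4809 0.166 ] [0.0115 0.0807]
36 [0.492  0.1718] [0.0175 0.0917]
42 [0.5025 0.1789] [0.0247 0.1021]
48 [0.5124 0.1871] [0.0331 0.1119]
54 [0.5215 0.1965] [0.0426 0.1208]
60 [0.5295 0.207 ] [0.0533 0.1287]
66 [0.5365 0.2185] [0.0649 0.1354]
72 [0.5422 0.2309] [0.0773 0.1409]
78 [0.5465 0.2439] [0.0904 0.145 ]
84 [0.5493 0.2575] [0.1041 0.1476]
90 [0.5505 0.2715] [0.118  0.1486]
```

Request:
move_arm --deltas '[-1,0,0.012,0,0,-1,0,0.021,0,0,-1,0,0.028,0,0,-1,0,0.0345,0,0,-1,0.001,0.046,0,0,-1,0.0033,0.058,0,0,-1,0.0068,0.0694,0,0,-1,0.0115,0.081,0,0,-1,0.0175,0.0917,0,0,-1,0.0247,0.102,0,0]'

```text
t: 11.0
tool_pos: [0.5034, 0.1792, 0.2041]
tool_rot: [-2.238, -2.202, -0.0]
contact_force: [-1.0, 0.4, 1.5]
opening: 0.0003
```

```bash
python3 - <<'E'
from h import *
o=get_obs();print(o["tool_pos"],o["contact_force"]);arc(range(42,94,6));arc([87,88,89])
E
```

```text
[0.50343102 0.17922166 0.2040506 ] [-0.97188319  0.39193143  1.51493484]
42 [0.5025 0.1789] [-0.0004 -0.0009]
48 [0.5124 0.1871] [0.008  0.0088]
54 [0.5215 0.1965] [0.0176 0.0177]
60 [0.5295 0.207 ] [0.0282 0.0257]
66 [0.5365 0.2185] [0.0398 0.0324]
72 [0.5422 0.2309] [0.0523 0.0379]
78 [0.5465 0.2439] [0.0654 0.042 ]
84 [0.5493 0.2575] [0.079  0.0446]
90 [0.5505 0.2715] [0.093  0.0456]
87 [0.5501 0.2645] [0.086  0.0453]
88 [0.5503 0.2668] [0.0883 0.0454]
89 [0.5504 0.2692] [0.0907 0.0455]
```

Request:
move_arm --deltas '[-1,0.008,0.0088,0,0,-1,0.0176,0.0177,0,0,-1,0.028,0.0257,0,0,-1,0.04,0.0324,0,0,-1,0.052,0.038,0,0,-1,0.0645,0.042,0,0,-1,0.075,0.044,0,0,-1,0.081,0.045,0,0,-1,0.084,0.045,0,0,-1,0.084,0.045,0,0]'

```text
t: 12.0
tool_pos: [0.5496, 0.2628, 0.2041]
tool_rot: [-2.237, -2.203, 0.0]
contact_force: [0.9, 0.2, 0.6]
opening: -0.0001
```

```bash
python3 - <<'E'
from h import *
o=get_obs();print(o["tool_pos"],o["contact_force"]);arc([87,88,89,90,91])
im=get_image("wrist");np.savez("w6.npz",r=o["tool_rot"],p=o["tool_pos"])
cv2.imwrite("pics/w6.png",im[:,:,::-1]);cv2.imwrite("pics/z6.png",cv2.resize(im[:,:,::-1],(800,600),interpolation=cv2.INTER_CUBIC))
E
```

```text
[0.54959784 0.26279702 0.20406415] [0.89431507 0.15979199 0.60774311]
87 [0.5501 0.2645] [0.0017 0.0005]
88 [0.5503 0.2668] [0.004  0.0006]
89 [0.5504 0.2692] [0.0064 0.0007]
90 [0.5505 0.2715] [0.0087 0.0008]
91 [0.5505 0.2738] [0.0111 0.0008]
```

View pics/z6.png

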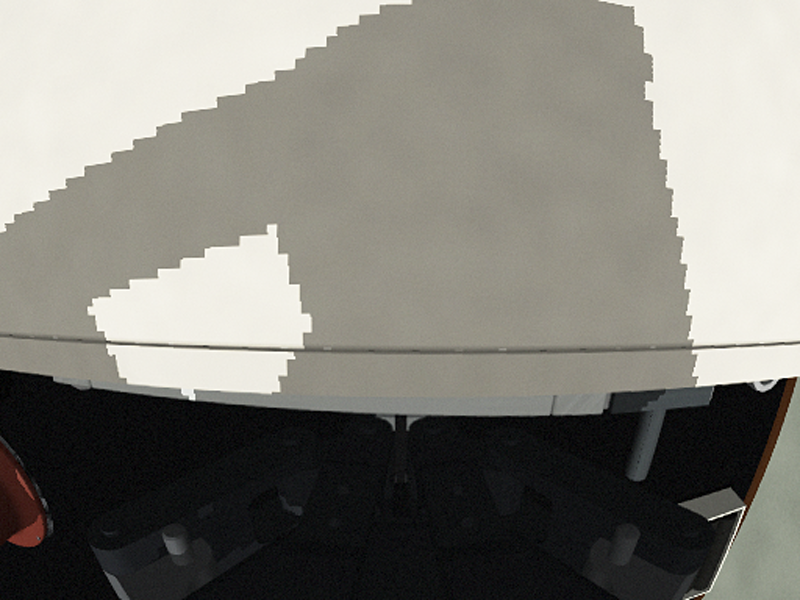

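Request:
move_arm --deltas '[-1,0.002,0.0006,0,0,-1,0.004,0.0006,0,0,-1,0.0055,0.0007,0,0,-1,0.0065,0.0007,0,0,-1,0.0065,0.0007,0,0,-1,0.0065,0.0007,0,0]'

```text
t: 12.65
tool_pos: [0.5504, 0.2684, 0.2039]
tool_rot: [-2.238, -2.202, 0.002]
contact_force: [0.3, -3.0, 0.4]
opening: -0.0002
```

Request:
move_arm --deltas '[-1,0.001,0,0,0,-1,0.001,0,0,0,-1,0.001,0,0,0]'

```text
t: 12.95
tool_pos: [0.5503, 0.2686, 0.2036]
tool_rot: [-2.239, -2.203, 0.005]
contact_force: [-0.7, -4.5, -0.5]
opening: 0.0
```

Request:
move_arm --deltas '[-1,0.002,0,0,0,-1,0.003,0,0,0,-1,0.003,0,0,0]'

```text
t: 13.25
tool_pos: [0.5504, 0.2688, 0.2036]
tool_rot: [2.238, 2.2, -0.014]
contact_force: [-2.2, -12.3, 2.6]
opening: -0.0005
```

Request:
move_arm --deltas '[-1,-0.01,0,0,0,-1,-0.04,0,0,0,-1,-0.06,0,0,0,-1,-0.08,0,0,0,-1,-0.1,0,0,0,-1,-0.1,0,0,0]'

```text
t: 13.85
tool_pos: [0.5489, 0.1674, 0.2047]
tool_rot: [2.241, 2.197, -0.012]
contact_force: [-0.2, 0.3, -0.6]
opening: 0.0004
```

```bash
python3 - <<'E'
from h import *
np.set_printoptions(precision=4,suppress=True)
o=get_obs();im=get_image("wrist");np.savez("w7.npz",r=o["tool_rot"],p=o["tool_pos"])
cv2.imwrite("pics/w7.png",im[:,:,::-1]);cv2.imwrite("pics/z7.png",cv2.resize(im[:,:,::-1],(800,600),interpolation=cv2.INTER_CUBIC))
y=np.radians(89.1);Rz=np.array([[np.cos(y),-np.sin(y)],[np.sin(y),np.cos(y)]])
for nm,p in dict(pegtip=(-.04,-.21,.195),peg=(-.029,-.21,.195),edge_top_front=(.007,-.175,.22),edge_hinge=(.007,-.01,.22)).items():
    w=np.array([*(H+Rz@p[:2]),p[2]]);print(nm,w,proj("wrist",w,o)*1.5625)
plan([.6,.2,.2])
E
```

```text
pegtip [0.6398 0.2322 0.195 ] [683.9906 210.5611]
peg [0.64   0.2432 0.195 ] [686.5362 175.7613]
edge_top_front [0.6056 0.2798 0.22  ] [626.489   22.8854]
edge_hinge [0.4406 0.2823 0.22  ] [ 8.5222 72.9389]
shift mm [32.5 50.5  4.4] heading 88.91 turn None tcp [0.5489 0.1685 0.2048] M [[0.019, 1.0, -0.003], [1.0, -0.019, -0.007], [-0.007, -0.003, -1.0]]
```

View pics/z7.png

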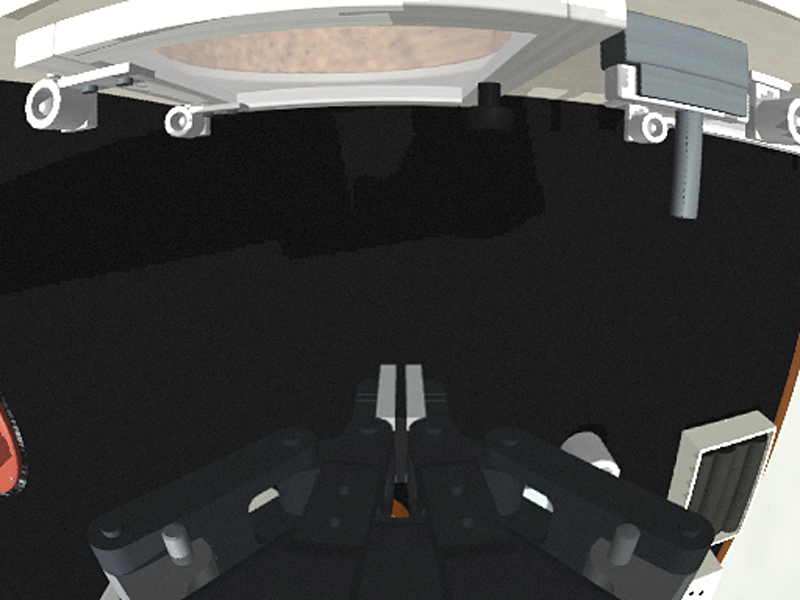

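The door sits flush in the front: its edges match the projection of the shut pose. The peg tip at (686,213) also matches, against a predicted (684,211). Now I go round to the far side of the peg.

Request:
move_arm --deltas '[-1,0.001,0.03,-0.002,0,-1,0.002,0.07,-0.003,0,-1,0.0023,0.1,-0.003,0,-1,0.0023,0.117,-0.003,0,-1,0.01,0.119,-0.003,0,-1,0.035,0.1185,-0.003,0,-1,0.06,0.118,-0.003,0,-1,0.075,0.1176,-0.003,0,-1,0.075,0.1176,-0.003,0,-1,0.075,0.1176,-0.003,0]'

```text
t: 14.9
tool_pos: [0.6674, 0.2416, 0.2068]
tool_rot: [2.239, 2.199, -0.012]
contact_force: [0.0, -0.4, -0.2]
opening: -0.0
```

Request:
move_arm --deltas '[-1,0,-0.006,0,0,-1,0,-0.011,0,0,-1,0,-0.015,0,0,-1,0,-0.019,0,0,-1,0,-0.023,0,0,-1,0,-0.026,0,0,-1,0,-0.028,0,0,-1,0,-0.028,0,0]'

```text
t: 15.7
tool_pos: [0.6391, 0.2421, 0.207]
tool_rot: [2.239, 2.2, -0.012]
contact_force: [0.4, 0.3, -1.3]
opening: -0.0
```

Request:
move_arm --deltas '[-1,0,-0.003,0,0,-1,0,-0.005,0,0,-1,0,-0.007,0,0,-1,0,-0.008,0,0,-1,0,-0.008,0,0]'

```text
t: 16.2
tool_pos: [0.6338, 0.2422, 0.2075]
tool_rot: [2.236, 2.195, -0.002]
contact_force: [12.4, -0.0, -5.3]
opening: -0.0001
```

Request:
move_arm --deltas '[-1,0,-0.003,0,0,-1,0,-0.004,0,0,-1,0,-0.004,0,0]'

```text
t: 16.5
tool_pos: [0.6334, 0.2421, 0.2077]
tool_rot: [2.232, 2.19, 0.012]
contact_force: [16.3, 0.0, -7.3]
opening: 0.0002
```

Request:
move_arm --deltas '[-1,0,0.01,0,0,-1,0,0.02,0,0,-1,-0.02,0.02,0,0,-1,-0.05,0.02,0,0,-1,-0.085,0,0,0,-1,-0.1,-0.03,0,0,-1,-0.1,-0.05,0,0,-1,-0.1,-0.05,0,0]'

```text
t: 17.3
tool_pos: [0.5794, 0.1421, 0.2071]
tool_rot: [2.234, 2.19, 0.01]
contact_force: [0.3, 1.0, 0.5]
opening: 0.0004
```

```bash
python3 - <<'E'
from h import *
np.set_printoptions(precision=4,suppress=True)
o=get_obs();im=get_image("wrist");s=get_image("scene")
y=np.radians(89.1);Rz=np.array([[np.cos(y),-np.sin(y)],[np.sin(y),np.cos(y)]])
print(o["tool_pos"])
for nm,p in dict(pegtip=(-.04,-.188,.195),pegtip0=(-.04,-.21,.195),knuckletop=(0,0,.195),corner=(.007,-.175,.22),cornerhinge=(.007,-.01,.22)).items():
    w=np.array([*(H+Rz@p[:2]),p[2]]);print(nm,proj("wrist",w,o)*1.5625)
cv2.imwrite("pics/w8.png",cv2.resize(im[:,:,::-1],(800,600),interpolation=cv2.INTER_CUBIC))
out=np.zeros((600,800,3),np.uint8)
out[:300]=cv2.resize(im[0:144,:,::-1],(800,225*800//800+75),interpolation=cv2.INTER_CUBIC)
out[300:,:400]=cv2.resize(s[:,:,::-1],(400,300));out[300:,400:]=cv2.resize(s[150:384,330:,::-1],(400,300))
cv2.imwrite("pics/z8.png",out)
E
```

```text
[0.5794 0.1421 0.2071]
pegtip [525.5622 113.8116]
pegtip0 [596.0096 120.2647]
knuckletop [-12.8707  59.6283]
corner [495.1349 -79.5964]
cornerhinge [-42.9349  25.1961]
```

View pics/z8.png

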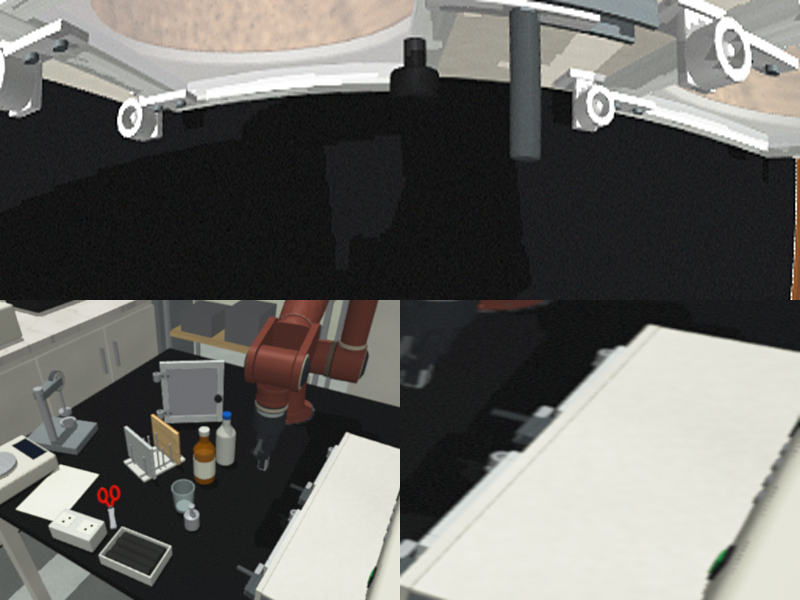

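```bash
python3 -c "
from station import *
print(order.finish_job(),get_obs()['t'],get_obs()['contact_force'])"
```

```text
the job is handed in; nothing more can be done
the job is handed in; nothing more can be done
```

The door hangs on both hinge pins, shut, with the bolt slid across it. I handed the job in at about 17 s; no verdict was reported.

- **Hanging:** I gripped the door by its top edge and lifted it over the bottles. The upper pin was centred in its knuckle to about 0.5 mm before I lowered it. The door met firm contact at the height expected for full seating, within 0.5 mm.
- **Shutting:** I pushed the front face until the door reached a firm stop, 12 N at the highest. Its visible edges then matched the shut position.
- **Bolting:** I pushed the peg to its end stop, where the force rose to 16 N with almost no further movement. In the last wrist image the peg tip matched the fully shot position, with an error under 1 mm.
- **Rest of the scene:** the last scene image shows the bottles, beaker, weight, scissors and other plates still standing as before. The gripper was clear of everything.

I did not view the lower knuckle directly after seating; that it is home follows from the contact height and from both knuckles being on the same line. No check failed. Early on, the top camera placed the hinge about 4 mm from where the wrist camera did, so I used the wrist camera for the fit.

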